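# Shut the holding pen of the measured brass flange

## Task

The brass flange has been measured, so latch its holding pen shut: by the red ball knob, lift that pen's latch bar, swing the yellow gate shut with the bar raised over the forked catch on the post, and let the bar drop fully down into the fork. Leave the gate and latch of the other pen, which holds the grey steel flange, as they are.

Things in the scene. Friction and masses are not known exactly. Their poses are not given: they have to be found in the camera images.
- brass_pen: fixed blue pen (175 x 225 mm, walls 68 mm high) with the brass flange in it; its twin holds a grey steel flange. Origin: on the bench, at the foot of the gate's upright hinge axis. x points into the pen, away from the robot; z up; the shut gate runs from the hinge along -y in the plane x = 0, to a post with the catch at y = -190. Gate upper edge 85 mm, pin cheeks near the hinge 158 mm high.
- brass_knob (a point): centre of that pen's red ball knob, 28 mm across, 145 mm from the hinge axis and, bar down, 145 mm above the bench, on a 10 mm stem over the latch bar (8 mm thick, 14 high, top 112 mm above the bench, 160 g) that lies over the gate's edge, in its plane. The bar's pivot pin is 120 mm from the knob, level with it when the bar is down; its free end reaches 205 mm from the hinge axis.
- brass_gate (a joint): angle of that pen's yellow gate, rad: 0 shut (bar over the fork's middle), growing as its free end swings out towards the robot. At angle q the knob (bar down) is at x = -145 sin q, y = -145 cos q mm in the pen's frame. Light friction holds it where left; firm stops at -0.05 (bar still inside the fork) and 1.5. The bar hits the catch unless the knob is raised at least 15 mm; 25 to 35 is ample.
- brass_bar (a joint): angle of that gate's latch bar about its pin, rad: 0 level (down), growing as the knob end is raised, up to 0.6; knob rise = 120 mm x sin. Let go, it falls. The catch is a U fork open upward, 30 mm wide inside (x = -15 to +15 mm in the pen's frame), floor 93 mm and tops of its 8 mm thick prongs 114 mm above the bench.
- steel_knob (a point): centre of the same red ball knob on the other pen, the one with the grey steel flange (same sizes). It is to stay where it is.

How it is judged:
On the way:
1. the latch bar of the brass flange's pen is raised while its gate is still open (value of joint brass_bar above 0.1 rad and value of joint brass_gate above 0.15 rad), for 0.1 s.
At the end, for the whole second after the job is handed in: The gate of the brass flange's pen is shut within 0.09 rad (5 degrees) and at rest, its latch bar is down in the fork (within 0.04 rad of level), and the other pen's knob is within 30 mm of where it was (value of joint brass_gate between -0.09 and 0.09 rad and value of joint brass_bar below 0.04 rad and velocity of joint brass_gate between -0.05 and 0.05 rad/s and distance of steel_knob from where it was at the start of the episode below 0.03 m); the robot touches nothing.
It fails at once if the gate or latch of the other pen is moved (its knob by more than 30 mm) (distance of steel_knob from where it was at the start of the episode above 0.03 m).
It also fails if it takes over 38 s, if anything falls off the work surface, if the arm or the gripper's body presses on something with over 40 N, if the wrist force passes 120 N, or if a joint passes its speed limit or range.

## Robot

A 6-joint arm with a two-finger parallel gripper is mounted at the origin on the work surface. World frame = base frame: x ahead of the robot, y to its left, z up, the work surface at z = 0. Lengths are in m, angles in rad, forces in N, time in s.
With the tool pointing down it reaches from about 0.3 to 0.875 m from the base axis. Payload 6.4 kg.
Tool frame: the origin (TCP) lies between the finger pads; the fingertips stand 14 mm ahead of it and the grasp point (between the pads) lies 5 mm behind it; z points along the fingers, y is the line along which they close (so a half turn about z gives the same grasp; the last joint's range is limited). The gripper opens to 85 mm and grips with 20 to 120 N. Pads are 22 mm wide; open, the fingers measure 114 mm over their backs; the gripper's body (76 mm by 85 mm) begins 54 mm behind the grasp point. The pads swing forward as they close: fully open they stand 13 mm farther back than shut.
Start: joints at [-1.511, 0.181, 1.607, -0, 1.354, -0.206], TCP at [0.151, -0.555, 0.245] pointing down, gripper open.
Joint ranges: [-2.99, 2.99], [-0.89, 2.07], [0.3, 2.58], [-1.14, 4.28], [0, 2.63], [-3.12, 3.12]. Speed limits (rad/s): [2.57, 2.57, 3.01, 3.14, 3.14, 3.14].

## Interface

Orientations are given as a unit quaternion [x, y, z, w].
In Python, from cell import readout, imaging, order, recognise, outline_of gives the robot as it stands.
- The arm moves only by the shell command python3 -m creep 'ROWS'. ROWS is text: rows parted by semicolons, each of 7 numbers parted by spaces: the closure, from 0 (fully open) to 1 (shut), then the shift along the tool's x, y, z in cm, then the turn, a rotation vector about the tool's x, y, z in rad. A call has 1 to 10 rows; each row shifts and turns the commanded pose from where the row before left it, along the tool's axes as they then stand; what a row does not reach is not made up. A row lasts 1/8 s, in which the tool goes at most 62.5 mm and 10.7 degrees, less where a joint would pass 70% of its speed; a pose out of reach is approached as far as the arm can. A call with a gripper value outside its range is refused whole. The fingers move at their own pace and stop on an object; the grip force is fixed at half the most. Time passes only in rows, so rows that do not move let the fingers close. It gives the time, the measured TCP pose, the force, the opening and the grip force at its end, in the units of the state.
- readout.observe(): the state, without advancing time (a new reading comes with each control period).
- imaging.read_camera(name): name is "scene" or "top" or "wrist"; returns (picture, depth): 480x640x3 uint8, red, green, blue; 480x640 float32, m along the optical axis (not along the pixel's ray), 0 where there is no reading.
- imaging.get_calibration(name): a dict with "mtx" (3x3 intrinsics, pixels), "k1" (the pictures are not rectified: a ray, as slopes to the right and down, at radius r is drawn at 1 + k1 r^2 times it, then the intrinsics apply), "origin" and "rotation" of the camera in the world; the wrist camera has in their place "T_tool_cam" (4x4, takes a point from camera to tool coordinates, whose origin is the TCP and whose axes are the flange's). Camera axes: x right, y down, z forward; pixel columns grow to the right and rows downward; lengths in m; the calibration is good to about 2 mm. A picture is of the moment at which its call begins: read the wrist's pose just before it. get_calibration takes no time and is no camera call.
- order.hand_in(): hands the job in; it is judged then, once.
Trained networks look in the newest picture that a camera, given by its name, has taken for a name from the list of things; names that differ only in an ending like _2 or _b are one class to them, and where a whole thing is asked for, a point or a joint stands for the part that bears it (a point fixed in the world has none). Each returns a list of dicts, best first, with "confidence" (0 to 1); they miss things now and then, are a little off and sometimes report something else, mostly with a low value. They report only what shows in the picture. A call takes as long as a camera call.
- recognise(label, camera): "rect" ([centre column, centre row, width, height] in pixels, round what is visible of it).
- outline_of(label, camera): "pixels" (480x640 bool, what is visible of it) and "rect" ([centre column, centre row, width, height] in pixels, round what is visible of it).
The state is a dict: "t": time; "joints": joint angles; "joint_velocities": joint speeds; "tau": joint torques, N m; "position": TCP position; "tool_rot": TCP orientation; "wrist_force": force on the tool from outside, world axes, zero at the start; "wrist_torque": the same for the moment, N m; "grip_width": finger opening in m; "grip_force": force on a finger pad.
Only numpy, scipy, OpenCV 4.12 (cv2) and the standard library are available. Lean on these libraries where they do the work, as an engineer would, in place of code of your own. Each camera call takes 0.05 s, during which the arm holds its last target. There are 200 camera calls.

## Working session

There is one attempt and no reset: what is moved stays moved. The work goes in short steps, Python scripts to look and compute and a shell command to move; the robot and the scene stay as the last step left them, time stands still between calls to the robot, and variables do not carry over. Pictures are saved under pics/ and viewed, at most 10 in all, crops included, and the job is handed in when it is done.

```bash
mkdir -p pics; cat > h.py <<'E'
import numpy as np, cv2
from scipy.spatial.transform import Rotation as R
from cell import readout, imaging, order, recognise, outline_of
def grab(cam,save=None):
    s=readout.observe(); im,d=imaging.read_camera(cam); c=imaging.get_calibration(cam)
    if 'T_tool_cam' in c:
        T=np.eye(4);T[:3,:3]=R.from_quat(s['tool_rot']).as_matrix();T[:3,3]=s['position'];T=T@np.array(c['T_tool_cam'])
        o,r=T[:3,3],T[:3,:3]
    else: o,r=np.array(c['origin']),np.array(c['rotation'])
    if save: cv2.imwrite('pics/'+save,im[:,:,::-1])
    return im,d,c,o,r
def world(d,c,o,r,mask):
    v,u=np.nonzero(mask&(d>0)); z=d[v,u]
    K=np.array(c['mtx']); k=c['k1']
    p=np.stack([(u-K[0,2])/K[0,0],(v-K[1,2])/K[1,1]],1)
    q=p.copy()
    for _ in range(10): q=p/(1+k*(q**2).sum(1,keepdims=True))
    return (np.c_[q,np.ones(len(q))]*z[:,None])@r.T+o
E
python3 - <<'E'
from h import *
for cam in ['scene','top']:
    f=grab(cam,cam+'1.png'); print(cam,f[3],f[4].round(2).tolist())
    for l in ['brass_knob','steel_knob','brass_pen','brass_gate','brass_bar']:
        for x in outline_of(l,cam)[:3]:
            P=world(*f[1:],x['pixels'])
            print(l,round(x['confidence'],2),np.round(x['rect']),len(P), np.median(P,0).round(3) if len(P) else '',P.min(0).round(3) if len(P) else '',P.max(0).round(3) if len(P) else '')
E
```

```text
scene [1.16784381 0.27640939 0.80713115] [0.5, 0.79, -0.29, -0.2]Traceback (most recent call last):
  File "<stdin>", line 6, in <module>
  File "h.py", line 18, in world
    return (np.c_[q,np.ones(len(q))]*z[:,None])@r.T+o
           ~~~~~~~~~~~~~~~~~~~~~~~~~~~~~~~~~~~~^~~~
ValueError: matmul: Input operand 1 has a mismatch in its core dimension 0, with gufunc signature (n?,k),(k,m?)->(n?,m?) (size 4 is different from 3)
```

```bash
sed -i "s/else: o,r=.*/else: o,r=np.array(c['origin']),R.from_quat(c['rotation']).as_matrix()/" h.py
python3 - <<'E'
from h import *
for cam in ['scene','top']:
    f=grab(cam,cam+'1.png'); print(cam,f[3],f[4].round(2).tolist())
    for l in ['brass_knob','steel_knob','brass_pen','brass_gate','brass_bar']:
        for x in outline_of(l,cam)[:3]:
            P=world(*f[1:],x['pixels'])
            print(l,round(x['confidence'],2),np.round(x['rect']),len(P), np.median(P,0).round(3) if len(P) else '',P.min(0).round(3) if len(P) else '',P.max(0).round(3) if len(P) else '')
E
```

```text
scene [1.16784381 0.27640939 0.80713115] [[-0.41, 0.68, -0.61], [0.91, 0.32, -0.26], [0.02, -0.66, -0.75]]
brass_knob 0.82 [249. 174.  19.  88.] 549 [ 0.477 -0.161  0.141] [ 0.327 -0.265 -0.001] [ 0.578 -0.101  0.161]
steel_knob 0.79 [476. 246.  17.  99.] 840 [0.491 0.235 0.134] [ 0.274  0.203 -0.003] [0.588 0.266 0.161]
brass_pen 0.6 [183. 231. 178. 198.] 12842 [ 0.652 -0.191  0.021] [ 0.332 -0.381 -0.004] [ 0.75  -0.074  0.161]
brass_gate 0.94 [251. 194.  25. 118.] 918 [ 0.563 -0.113  0.126] [ 0.332 -0.265 -0.004] [ 0.597 -0.087  0.161]
brass_bar 0.61 [248. 174.  16.  83.] 474 [ 0.485 -0.16   0.14 ] [ 0.457 -0.183  0.098] [ 0.578 -0.101  0.161]
top [0.55443713 0.03551428 1.04810405] [[-0.03, -1.0, 0.04], [-1.0, 0.03, -0.03], [0.02, -0.04, -1.0]]
brass_knob 0.7 [433. 302.  70. 106.] 1001 [ 0.476 -0.163  0.113] [ 0.397 -0.226 -0.004] [ 0.576 -0.098  0.162]
brass_gate 0.97 [426. 291.  85. 116.] 1921 [ 0.507 -0.144  0.11 ] [ 0.411 -0.226 -0.004] [ 0.596 -0.088  0.162]
brass_bar 0.69 [434. 298.  69. 102.] 954 [ 0.48  -0.161  0.113] [ 0.411 -0.218 -0.004] [ 0.577 -0.1    0.162]
```

View pics/scene1.png

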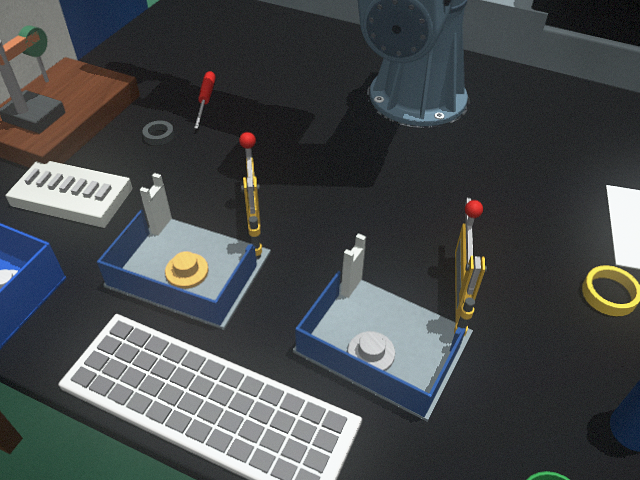

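View pics/top1.png

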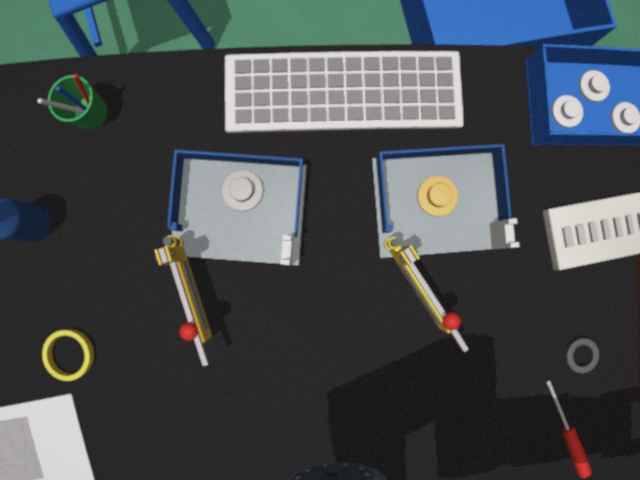

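The scene picture shows the brass pen on the left and its knob at (247,140). In the top picture its knob is at (452,321), the hinge at (391,244) and the fork post at (512,233). The gate is open about 60°.

```bash
python3 - <<'E'
from h import *
from scipy.optimize import least_squares
for cam in ['scene','top']:
    f=grab(cam); im=f[0].astype(int)
    red=(im[...,0]>110)&(im[...,1]<70)&(im[...,2]<70)
    for n,(u,v) in (dict(brass=(247,140),steel=(475,209)) if cam=='scene' else dict(brass=(452,321),steel=(188,331))).items():
        b=np.zeros_like(red);b[v-14:v+15,u-14:u+15]=1
        P=world(*f[1:],red&b); P=P[P[:,2]>.12]
        s=least_squares(lambda c:np.linalg.norm(P-c,axis=1)-.014,P.mean(0)-[0,0,.008],loss='soft_l1',f_scale=.002)
        print(cam,n,len(P),s.x.round(4),P[:,2].max().round(3))
    A=world(*f[1:],np.ones_like(red)); rgb=im[f[1]>0]
    # post/fork brass
    m=(A[:,2]>.085)&(A[:,2]<.12)&(rgb.min(1)>110)&(A[:,0]>.5)&(A[:,0]<.68)&(A[:,1]<-.24)&(A[:,1]>-.36)
    Q=A[m]; print('fork',len(Q),Q.mean(0).round(3),Q.min(0).round(3),Q.max(0).round(3))
    x,y=Q[:,:2].T
    if len(Q)>5: print(cv2.minAreaRect(Q[:,:2].astype(np.float32)))
    # pen walls z~0.068 blue
    m=(abs(A[:,2]-.067)<.006)&(rgb[:,2]>rgb[:,0]+50)&(A[:,1]<-.03)&(A[:,1]>-.36)&(A[:,0]>.5)&(A[:,0]<.85)
    Q=A[m]; print('wall',len(Q),Q.min(0).round(3),Q.max(0).round(3),cv2.minAreaRect(Q[:,:2].astype(np.float32)))
    # hinge/yellow
    m=(rgb[:,0]>130)&(rgb[:,1]>90)&(rgb[:,2]<90)&(A[:,1]<-.03)&(A[:,1]>-.3)&(A[:,0]<.64)&(A[:,0]>.4)
    Q=A[m]
    for lo in [.02,.05,.075,.09,.12,.14]:
        q=Q[(Q[:,2]>lo)&(Q[:,2]<lo+.025)]
        if len(q)>3: print('yel',lo,len(q),q.mean(0).round(3),q.min(0).round(3),q.max(0).round(3))
print(readout.observe()['t'])
E
python3 - <<'E'
import cv2
a=cv2.imread('pics/top1.png')[210:370,360:530];cv2.imwrite('pics/crop.png',cv2.resize(a,None,fx=3.5,fy=3.5,interpolation=2))
E
```

```text
scene brass 156 [ 0.4627 -0.1738  0.1446] 0.16
scene steel 201 [0.4592 0.2244 0.1451] 0.161
fork 342 [ 0.598 -0.284  0.099] [ 0.572 -0.295  0.085] [ 0.621 -0.276  0.116]
((0.5963650345802307, -0.28573694825172424), (0.049131426960229874, 0.017086895182728767), 2.4218344688415527)
wall 635 [ 0.613 -0.299  0.062] [ 0.749 -0.08   0.072] ((0.6809777021408081, -0.18989220261573792), (0.12720276415348053, 0.2161301076412201), 2.6257667541503906)
yel 0.02 31 [ 0.589 -0.09   0.03 ] [ 0.578 -0.095  0.022] [ 0.595 -0.087  0.037]
yel 0.05 22 [ 0.574 -0.101  0.071] [ 0.441 -0.18   0.057] [ 0.596 -0.087  0.075]
yel 0.075 114 [ 0.561 -0.111  0.084] [ 0.438 -0.182  0.075] [ 0.597 -0.087  0.1  ]
yel 0.09 23 [ 0.568 -0.106  0.102] [ 0.503 -0.153  0.092] [ 0.581 -0.095  0.115]
yel 0.12 28 [ 0.574 -0.103  0.132] [ 0.569 -0.112  0.12 ] [ 0.581 -0.096  0.145]
yel 0.14 63 [ 0.567 -0.109  0.154] [ 0.551 -0.124  0.141] [ 0.582 -0.096  0.16 ]
top brass 223 [ 0.4622 -0.1744  0.145 ] 0.161
top steel 222 [0.4581 0.2232 0.1444] 0.161
fork 290 [ 0.595 -0.287  0.1  ] [ 0.572 -0.296  0.086] [ 0.619 -0.28   0.117]
((0.5953725576400757, -0.2880725562572479), (0.04670126736164093, 0.016259972006082535), 1.5844860076904297)
wall 849 [ 0.609 -0.3    0.061] [ 0.748 -0.081  0.073] ((0.678862452507019, -0.19095006585121155), (0.12841685116291046, 0.21592842042446136), 3.542433261871338)
yel 0.02 23 [ 0.581 -0.094  0.035] [ 0.566 -0.103  0.028] [ 0.592 -0.09   0.045]
yel 0.05 43 [ 0.511 -0.137  0.071] [ 0.44  -0.18   0.061] [ 0.589 -0.088  0.075]
yel 0.075 199 [ 0.52  -0.133  0.083] [ 0.437 -0.184  0.075] [ 0.591 -0.088  0.1  ]
yel 0.09 12 [ 0.568 -0.105  0.1  ] [ 0.463 -0.169  0.092] [ 0.591 -0.091  0.109]
yel 0.12 9 [ 0.528 -0.124  0.139] [ 0.461 -0.16   0.121] [ 0.571 -0.099  0.145]
yel 0.14 101 [ 0.554 -0.115  0.155] [ 0.448 -0.173  0.14 ] [ 0.579 -0.097  0.161]
0.8
```

View pics/crop.png

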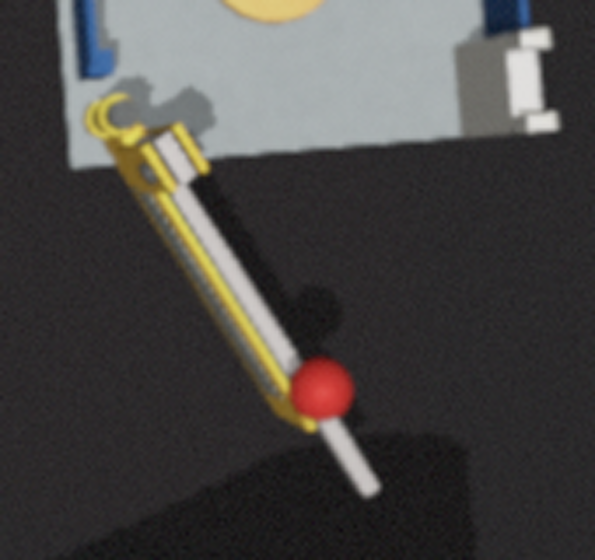

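Crop: hinge ring at crop (110,115), knob at (322,390), fork middle at about (530,80). All measurements agree: hinge (0.5856,-0.0974), gate at about 1.07 rad, pen yaw about 3°, and hinge to fork 190 mm as given.

```bash
cat >> h.py <<'E'
def rel(target,gate_ang_deg=None):
    "shift (cm, tool axes) to bring GRASP point to target, given yaw turn of the tool y to perp. of gate dir"
    s=readout.observe(); M=R.from_quat(s['tool_rot']).as_matrix(); p=np.array(s['position'])
    g=p-.005*M[:,2]
    print('t',s['t'],'pos',p.round(4),'tool x,y,z',M.T.round(3).tolist(),'j',np.round(s['joints'],2),'w',s['grip_width'],'F',np.round(s['wrist_force'],1))
    print('shift cm',(M.T@(np.array(target)-g)*100).round(2))
    if gate_ang_deg is not None:
        y=np.degrees(np.arctan2(M[1,1],M[0,1])); d=[(gate_ang_deg+k-y+180)%360-180 for k in (90,-90)]
        print('yaw y',y.round(2),'world turn options deg',np.round(d,2),'tool z rad',np.round(-np.radians(d),3))
E
python3 -c "
from h import *
rel([.4625,-.174,.245],-148.1)"
```

```text
t 0.8 pos [ 0.1511 -0.5548  0.2453] tool x,y,z [[0.965, 0.263, -0.0], [0.263, -0.965, 0.0], [-0.0, -0.0, -1.0]] j [-1.51  0.18  1.61 -0.    1.35 -0.21] w 0.0851653065606402 F [ 0.1 -0.5 -0.2]
shift cm [ 40.05 -28.56   0.53]
yaw y -74.77 world turn options deg [  16.67 -163.33] tool z rad [-0.291  2.851]
```

```bash
python3 -m creep '0 4.45 -3.17 0 0 0 0;0 4.45 -3.17 0 0 0 0;0 4.45 -3.17 0 0 0 0;0 4.45 -3.17 0 0 0 0;0 4.45 -3.17 0 0 0 0;0 4.45 -3.17 0 0 0 0;0 4.45 -3.17 0 0 0 0;0 4.45 -3.17 0 0 0 0;0 4.45 -3.17 0 0 0 -0.145;0 0 0 0 0 0 -0.146' && python3 -m creep '0 0 0 0 0 0 0;0 0 0 0 0 0 0' && python3 - <<'E'
from h import *
rel([.4625,-.174,.145],-148.1)
f=grab('wrist','w1.png'); im=f[0].astype(int)
red=(im[...,0]>110)&(im[...,1]<70)&(im[...,2]<70)
P=world(*f[1:],red); P=P[P[:,2]>.12]; print(len(P))
from scipy.optimize import least_squares
if len(P)>20: print(least_squares(lambda c:np.linalg.norm(P-c,axis=1)-.014,P.mean(0)-[0,0,.008],loss='soft_l1',f_scale=.002).x)
E
```

```text
t: 2.05
position: [0.4643, -0.1712, 0.2454]
tool_rot: [0.96, 0.28, 0.0, -0.0]
wrist_force: [-0.1, -0.7, 0.7]
grip_width: 0.0856
grip_force: 0.0
t: 2.3
position: [0.4623, -0.1748, 0.2453]
tool_rot: [0.962, 0.273, -0.0, 0.0]
wrist_force: [0.3, -0.4, 0.0]
grip_width: 0.0853
grip_force: 0.0
t 2.3 pos [ 0.4623 -0.1748  0.2453] tool x,y,z [[0.851, 0.525, -0.0], [0.525, -0.851, 0.0], [-0.0, -0.0, -1.0]] j [-0.6  -0.    1.81 -0.    1.34  0.42] w 0.08528156695204459 F [ 0.3 -0.4  0. ]
shift cm [ 0.06 -0.05 10.53]
yaw y -58.31 world turn options deg [   0.21 -179.79] tool z rad [-0.004  3.138]
1846
[ 0.46225911 -0.1741633   0.14472062]
```

View pics/w1.png

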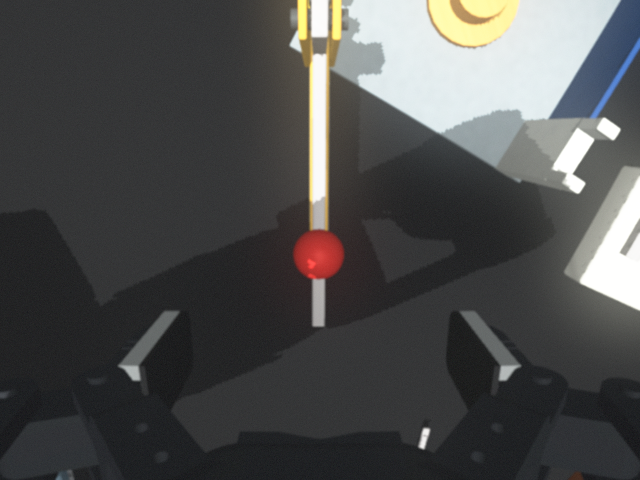

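The wrist view shows the knob at (319,254) with the bar running straight up the image, so the tool is squared to it. I'll go down and grip.

```bash
python3 -m creep '0 0.06 -0.05 2.6 0 0 0;0 0 0 2.6 0 0 0;0 0 0 2.6 0 0 0;0 0 0 1.8 0 0 0;0 0 0 0.95 0 0 0;0 0 0 0 0 0 0;1 0 0 0 0 0 0;1 0 0 0 0 0 0;1 0 0 0 0 0 0;1 0 0 0 0 0 0' && python3 -m creep '1 0 0 0 0 0 0;1 0 0 0 0 0 0;1 0 0 0 0 0 0;1 0 0 0 0 0 0' && python3 -c "
from h import *
rel([.4625,-.174,.145],-148.1)"
```

```text
t: 3.6
position: [0.4631, -0.1739, 0.1405]
tool_rot: [0.961, 0.275, 0.0, 0.0]
wrist_force: [-1.8, 0.1, 4.5]
grip_width: 0.0251
grip_force: 58.6
t: 4.1
position: [0.4631, -0.1738, 0.1404]
tool_rot: [0.961, 0.275, 0.0, 0.0]
wrist_force: [-0.8, 0.7, 5.7]
grip_width: 0.0252
grip_force: 58.6
t 4.1 pos [ 0.4631 -0.1738  0.1404] tool x,y,z [[0.849, 0.529, 0.0], [0.529, -0.849, 0.001], [0.001, -0.001, -1.0]] j [-0.6   0.13  1.9  -0.    1.12  0.41] w 0.025151931369146487 F [-0.8  0.7  5.7]
shift cm [-0.06 -0.02  0.04]
yaw y -58.09 world turn options deg [-1.0000e-02  1.7999e+02] tool z rad [ 0.    -3.141]
```

```bash
python3 -m creep '1 0.03 0 -0.8 0 0 0;1 0.08 0 -0.8 0 0 0;1 0.13 0 -0.8 0 0 0;1 0.14 0 -0.6 0 0 0;1 0 0 0 0 0 0;1 0 0 0 0 0 0' && python3 - <<'E'
from h import *
rel([.4625,-.174,.145],-148.1)
from scipy.optimize import least_squares
for cam,(u,v) in dict(scene=(247,140),top=(452,321)).items():
    f=grab(cam,cam+'2.png'); im=f[0].astype(int)
    red=(im[...,0]>110)&(im[...,1]<70)&(im[...,2]<70)
    b=np.zeros_like(red);b[v-30:v+25,u-25:u+25]=1
    P=world(*f[1:],red&b); P=P[P[:,2]>.12]; print(cam,len(P))
    if len(P)>10: print(P.max(0),least_squares(lambda c:np.linalg.norm(P-c,axis=1)-.014,P.mean(0),loss='soft_l1',f_scale=.002).x)
a=cv2.imread('pics/scene2.png')[60:280,140:340];cv2.imwrite('pics/c2.png',cv2.resize(a,None,fx=2.7,fy=2.7))
E
```

```text
t: 4.85
position: [0.466, -0.1715, 0.1696]
tool_rot: [0.961, 0.275, 0.0, -0.0]
wrist_force: [2.7, 1.9, -3.5]
grip_width: 0.0251
grip_force: 59.0
t 4.85 pos [ 0.466  -0.1715  0.1696] tool x,y,z [[0.849, 0.529, 0.0], [0.529, -0.849, -0.0], [0.0, 0.0, -1.0]] j [-0.59  0.09  1.87  0.    1.18  0.42] w 0.025095044978482407 F [ 2.7  1.9 -3.5]
shift cm [-0.43  0.03  2.96]
yaw y -58.09 world turn options deg [-1.0000e-02  1.7999e+02] tool z rad [ 0.    -3.141]
scene 148
[ 0.48005386 -0.15757886  0.18850397] [ 0.46527191 -0.17124287  0.17291154]
top 0
```

View pics/c2.png

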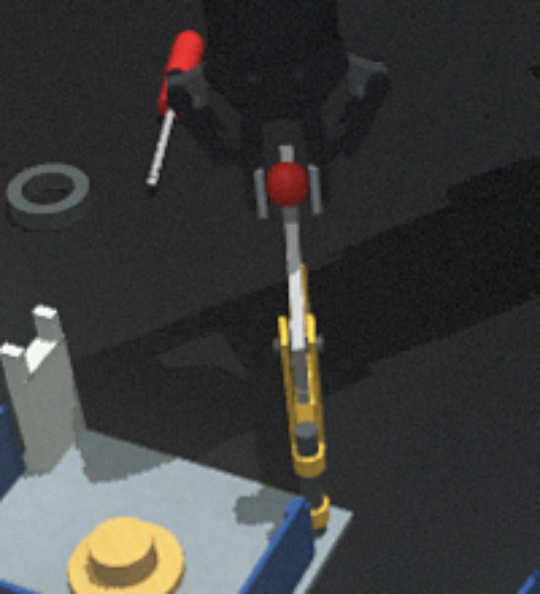

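The knob (crop (287,185)) sits between the pads with the bar raised and the gate still open. Now the swing.

```bash
python3 -m creep '1 0.02 0.55 0 0 0 -0.04;1 0.03 0.94 0 0 0 -0.0667;1 0.03 0.94 0 0 0 -0.0667;1 0.03 0.94 0 0 0 -0.0667;1 0.03 0.94 0 0 0 -0.0667;1 0.03 0.94 0 0 0 -0.0667;1 0.03 0.94 0 0 0 -0.0667;1 0.03 0.94 0 0 0 -0.0667;1 0.03 0.94 0 0 0 -0.0667;1 0.03 0.94 0 0 0 -0.0667' && python3 -m creep '1 0.03 0.94 0 0 0 -0.0667;1 0.03 0.94 0 0 0 -0.0667;1 0 0 0 0 0 0' && python3 -c "
from h import *
H=np.array([.5856,-.0974]);e=np.array([.052,-.9986])
rel([*(H+.1412*e),.1745],-87)
p=np.array(readout.observe()['position'])[:2]-H
print(np.linalg.norm(p),np.degrees(np.arctan2(p[1],p[0])))"
```

```text
t: 6.2
position: [0.5335, -0.2288, 0.1692]
tool_rot: [0.826, 0.564, -0.001, -0.001]
wrist_force: [-1.8, 0.2, -2.4]
grip_width: 0.0253
grip_force: 59.1
t: 6.58
position: [0.5517, -0.2346, 0.1693]
tool_rot: [0.787, 0.617, -0.001, -0.0]
wrist_force: [-1.6, -2.0, -2.3]
grip_width: 0.0247
grip_force: 59.2
t 6.575 pos [ 0.5517 -0.2346  0.1693] tool x,y,z [[0.238, 0.971, -0.001], [0.971, -0.238, -0.001], [-0.002, -0.001, -1.0]] j [-0.6   0.31  1.61 -0.    1.22 -0.36] w 0.02469816163169117 F [-1.6 -2.  -2.3]
shift cm [ 0.62  4.09 -0.02]
yaw y -13.79 world turn options deg [  16.79 -163.21] tool z rad [-0.293  2.849]
0.14137406133517452 -103.8733870646377
```

```bash
python3 -m creep '1 0.03 0.83 0 0 0 -0.059;1 0.03 0.83 0 0 0 -0.059;1 0.03 0.83 0 0 0 -0.059;1 0.02 0.83 0 0 0 -0.059;1 0.02 0.80 0 0 0 -0.058;1 0 0 0 0 0 0;1 0 0 0 0 0 0' && python3 - <<'E'
from h import *
H=np.array([.5856,-.0974]);e=np.array([.052,-.9986])
rel([*(H+.1412*e),.1745],-87)
p=np.array(readout.observe()['position'])[:2]-H
print(np.linalg.norm(p),np.degrees(np.arctan2(p[1],p[0])))
grab('wrist','w3.png');grab('scene','s3.png')
a=cv2.imread('pics/s3.png')[60:280,80:280];b=cv2.imread('pics/w3.png')
cv2.imwrite('pics/c3.png',np.hstack([cv2.resize(a,(400,440)),cv2.resize(b,(400,300))[:300].__class__((440,400,3),np.uint8)*0+cv2.copyMakeBorder(cv2.resize(b,(400,300)),0,140,0,0,0)]))
E
```

```text
t: 7.45
position: [0.5926, -0.2385, 0.1699]
tool_rot: [0.689, 0.725, -0.0, 0.0]
wrist_force: [-1.2, -4.4, -2.0]
grip_width: 0.025
grip_force: 59.3
t 7.45 pos [ 0.5926 -0.2385  0.1699] tool x,y,z [[-0.052, 0.999, -0.001], [0.999, 0.052, -0.0], [-0.0, -0.001, -1.0]] j [-0.57  0.39  1.5  -0.    1.25 -0.62] w 0.024981376082377518 F [-1.2 -4.4 -2. ]
shift cm [0.01 0.03 0.04]
yaw y 2.97 world turn options deg [ 3.0000e-02 -1.7997e+02] tool z rad [-1.000e-03  3.141e+00]
0.14128096586235991 -87.14026886377822
```

View pics/c3.png

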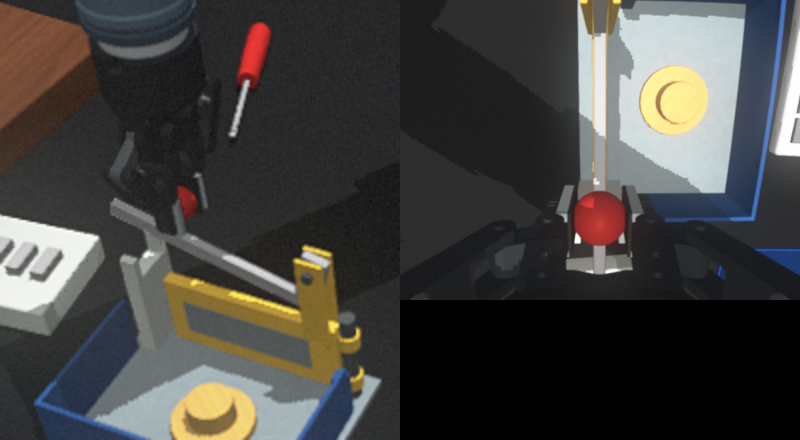

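The gate is shut and the raised bar passes over the fork, with its end at left-panel (118,208) above the prongs. I'll lower along the arc.

```bash
python3 -m creep '1 -0.13 0.03 0.6 0 0 0;1 -0.13 0 0.8 0 0 0;1 -0.08 0 0.8 0 0 0;1 -0.03 0 0.7 0 0 0;1 0 0 0.1 0 0 0;1 0 0 0 0 0 0;1 0 0 0 0 0 0' && python3 -c "
from h import *
H=np.array([.5856,-.0974]);e=np.array([.052,-.9986])
rel([*(H+.145*e),.145],-87)"
```

```text
t: 8.43
position: [0.5943, -0.2425, 0.141]
tool_rot: [0.688, 0.725, 0.0, 0.002]
wrist_force: [0.4, -5.5, 1.2]
grip_width: 0.0251
grip_force: 59.6
t 8.425 pos [ 0.5943 -0.2425  0.141 ] tool x,y,z [[-0.052, 0.999, -0.002], [0.999, 0.052, 0.003], [0.003, -0.002, -1.0]] j [-0.57  0.43  1.51  0.    1.2  -0.62] w 0.02511208112437728 F [ 0.4 -5.5  1.2]
shift cm [ 0.04 -0.12  0.1 ]
yaw y 2.98 world turn options deg [ 2.0000e-02 -1.7998e+02] tool z rad [-0.     3.141]
```

```bash
python3 -m creep '0.4 0 0 0 0 0 0;0.4 0 0 0 0 0 0;0.5 0 0 0 0 0 0;0.6 0 0 0 0 0 0;0 0 0 0 0 0 0;0 0 0 0 0 0 0;0 0 0 0 0 0 0;0 0 0 0 0 0 0' && python3 -m creep '0 0 0 -1 0 0 0;0 0 0 -2 0 0 0;0 0 0 -3 0 0 0;0 0 0 -3 0 0 0;0 0 0 -3 0 0 0;0 0 0 0 0 0 0;0 0 0 0 0 0 0;0 0 0 0 0 0 0' && python3 - <<'E'
from h import *
from scipy.optimize import least_squares
H=np.array([.5856,-.0974])
for cam in ['scene','wrist']:
    f=grab(cam,cam+'4.png'); im=f[0].astype(int)
    red=(im[...,0]>100)&(im[...,1]<70)&(im[...,2]<70)
    A=world(*f[1:],red); P=A[(A[:,2]>.125)&(A[:,2]<.2)&(abs(A[:,0]-.593)<.05)&(abs(A[:,1]+.242)<.06)]
    c=least_squares(lambda c:np.linalg.norm(P-c,axis=1)-.014,P.mean(0)-[0,0,.008],loss='soft_l1',f_scale=.002).x
    d=c[:2]-H; print(cam,len(P),c.round(4),np.linalg.norm(d),'q',np.radians(-87)-np.arctan2(d[1],d[0]))
    S=A[(A[:,2]>.125)&(A[:,1]>.1)&(A[:,2]<.2)]
    if len(S)>20: print('steel',least_squares(lambda c:np.linalg.norm(S-c,axis=1)-.014,S.mean(0)-[0,0,.008]).x)
a=cv2.imread('pics/scene4.png')[60:280,80:280];b=cv2.imread('pics/wrist4.png')
cv2.imwrite('pics/c4.png',np.hstack([cv2.resize(a,(400,440)),cv2.copyMakeBorder(cv2.resize(b,(400,300)),0,140,0,0,0)]))
E
```

```text
t: 9.43
position: [0.5935, -0.2414, 0.1398]
tool_rot: [0.688, 0.726, 0.0, 0.0]
wrist_force: [0.7, 0.1, -0.7]
grip_width: 0.0854
grip_force: 0.0
t: 10.42
position: [0.5929, -0.241, 0.2585]
tool_rot: [0.688, 0.726, -0.0, -0.001]
wrist_force: [-0.4, 0.1, 0.1]
grip_width: 0.0854
grip_force: 0.0
scene 202 [ 0.5945 -0.2414  0.1443] 0.14423048951584388 q -0.00931742396320634
steel [0.45915833 0.22466136 0.1450051 ]
wrist 1494 [ 0.5947 -0.243   0.1448] 0.14591995912874173 q -0.009780100001947512
```

View pics/c4.png

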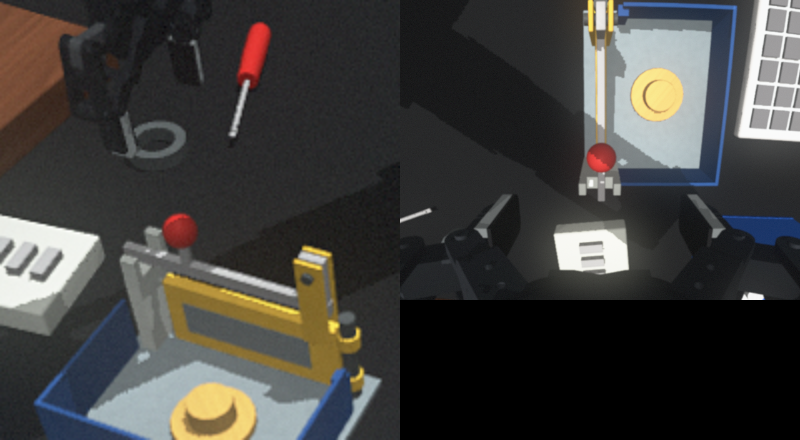

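The bar lies level in the fork between both prongs, with the knob at z 0.145 and q about -0.01. The gripper is clear and the steel knob hasn't moved.

```bash
python3 -c "
from cell import order
print(order.hand_in())"
```

```text
the job is handed in; nothing more can be done
None
```

The brass pen is latched and the job is handed in: the gate is shut (measured about -0.01 rad), the bar is level in the fork, and the steel pen's knob was measured where it started.

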